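# Line up two offcuts in the bench stop for gluing

### The arm

A 7-joint arm with a two-finger parallel gripper is mounted at the origin on a cart in front of the work surface, level with it; the furniture and walls round the work are solid. World frame = base frame: x ahead of the robot, y to its left, z up, the work surface at z = 0. Lengths are in m, angles in rad, forces in N, time in s.
With the tool pointing down it reaches from about 0.4 to 0.9 m from the base axis. Payload 5.5 kg.
Tool frame: the origin (TCP) lies on the centre line of the jaws, within the pads' length; the fingertips stand 14 mm ahead of it and the grasp point (between the pads) lies 5 mm behind it (robot.tip_reach is the distance from the TCP to the fingertips, in m); z points along the fingers, y is the line along which they close (so a half turn about z gives the same grasp; the last joint's range is limited). The gripper opens to 85 mm and grips with 20 to 120 N. Pads are 22 mm wide; open, the fingers measure 114 mm over their backs; the gripper's body (76 mm by 85 mm) begins 54 mm behind the grasp point. The pads swing forward as they close: fully open they stand 13 mm farther back than shut.
Start: joints at [1.464, 0.501, -0.427, 1.55, 0.221, 1.138, -0.21], TCP at [0.235, -0.606, 0.245] pointing down, gripper open.
Joint ranges: [-2.88, 2.88], [-0.31, 2.03], [-1.54, 1.56], [0.2, 2.42], [-1.41, 4.55], [0.19, 2.02], [-2.57, 2.57]. Speed limits (rad/s): [2.57, 2.57, 3.14, 3.14, 3.14, 3.14, 3.14].

### API

Orientations are given as a rotation vector (axis times angle).
In Python, from station import robot, grab_frame, workorder, look_for, masks_of, pinpoint gives the robot as it stands.
- The arm moves only by the shell command python3 -m creep 'ROWS' [OPENING] [FORCE]. ROWS is JSON, a list of rows, each a list of 4 numbers: the shift along the tool's x, y, z in mm, then the turn about the tool's z in degrees. In form: [[dx, dy, dz, twist], ...]. A call has 1 to 12 rows; each row is the pose to reach, as a shift and turn from the pose commanded when the call began, along the tool's axes at that moment; what a row does not reach only later rows make up. A row lasts 1/8 s, in which the tool goes at most 62.5 mm and 10.7 degrees, less where a joint would pass 70% of its speed; a pose out of reach is approached as far as the arm can. A call with a gripper value outside its range is refused whole. OPENING is the finger opening in mm, from 0 to 85.4, set as the call begins (- or left out, the last holds). The fingers move at their own pace and stop on an object; FORCE is the grip in N (left out, the last holds). Time passes only in rows, so rows that repeat a pose let the fingers close. It gives the time, the measured TCP pose, the force, the opening and the grip force at its end, in the units of the state.
- robot.observe(): the state, without advancing time (a new reading comes with each control period).
- grab_frame(name): name is "side" or "top"; returns a dict with "frame" (400x640x3 uint8, red, green, blue), "fx", "fy", "cx", "cy" (pixels), "extrinsics" (4x4, takes a point from camera to world coordinates). Camera axes: x right, y down, z forward; pixel columns grow to the right and rows downward; lengths in m; the calibration is good to about 2 mm. A picture is of the moment at which its call begins. There is no depth.
- workorder.finish_job(): hands the job in; it is judged then, once.
Trained networks look in a picture, given as the dict that the camera call returned (one of the last four; its "shot" number tells which), for a name from the list of things; names that differ only in an ending like _2 or _b are one class to them, and where a whole thing is asked for, a point or a joint stands for the part that bears it (a point fixed in the world has none). Each returns a list of dicts, best first, with "conf" (0 to 1); they miss things now and then, are a little off and sometimes report something else, mostly with a low value. They report only what shows in the picture. A call takes as long as a camera call. They do not tell look-alikes from the thing itself.
- look_for(picture, query): "position" ([row, column] in pixels, amid what is visible of it).
- masks_of(picture, query): "region" (400x640 bool, what is visible of it) and "position" ([row, column] in pixels, amid what is visible of it).
- pinpoint(picture, query): "position" ([row, column] in pixels: a listed point, or the origin of a listed thing).
The state is a dict: "t": time; "qpos": joint angles; "qd": joint speeds; "joint_efforts": joint torques, N m; "tcp_pos": TCP position; "orientation": TCP orientation; "ft_force": force on the tool from outside, world axes, zero at the start; "torque": the same for the moment, N m; "opening": opening from 0.0 (shut) to 1.0 (fully open); "gripper_force": force on a finger pad.
Only numpy, scipy, OpenCV 4.12 (cv2) and the standard library are available. Lean on these libraries where they do the work, as an engineer would, in place of code of your own. Each camera call takes 0.05 s, during which the arm holds its last target. There are 200 camera calls.

### The job

Line up the two loose pine offcuts for gluing by pushing them along the bench with the fingertips, without picking either of them up: both must lie with a long side flush against the long fence of the aluminium bench stop, one of them (whichever you like) also flush against the short end stop and the other butted end to end against it with no gap. Leave the tin, the glue bottle and the roll of tape where they are, and finish with the arm clear.

Things in the scene. Friction and masses are not known exactly. Their poses are not given: they have to be found in the camera images.
- bench_stop: L-shaped aluminium bench stop, screwed down, bars 18 mm wide, 12 mm high. Origin: inside corner of the L at bench level. Long fence: 220 mm from the origin along -y (to the right), inner face x = 0. Short end stop: 50 mm along -x (towards the robot), inner face y = 0. The work lies in x < 0, y < 0; the offcuts start there, nearer the robot. Its yaw is within 0.12 rad of the robot's axes.
- big_offcut: larger pine offcut, plain block 60 x 45 x 30 mm (own x, y, z), loose, about 50 g. Origin: centre of its underside. Its long sides run along its own x, which starts within about 25 degrees of the long fence. Flush against the fence its origin is 22.5 mm from the fence face; against the end stop 30 mm from that face.
- small_offcut: smaller pine offcut, plain block 30 x 50 x 22 mm (own x, y, z), loose, about 50 g. Origin: centre of its underside. Its long sides run along its own y, which starts within about 25 degrees of the long fence. Flush against the fence its origin is 15 mm from the fence face; against the end stop 25 mm. The offcuts start side by side, about 90 mm apart, either one on the left.
- nail_tin: round tin with a green lid, 68 mm across, 32 mm high, standing loose on the bench left of the offcuts; origin at the centre of its underside. To be left alone.
- glue_bottle: white glue bottle with a blue spout, 54 mm across, 186 mm high, standing loose far to the left, beyond the vice; origin at the centre of its underside. To be left alone.
- masking_tape: roll of tan masking tape lying flat, 68 mm across, 24 mm high, loose, beyond the bench vice, which stands fixed straight ahead of the robot, 138 mm high; origin at the centre of its underside. To be left alone.
Things that resemble listed ones, but are neither listed nor needed, are in the scene too. Leave any purple look-alike of the small_offcut alone.

How it is judged:
At the end, for the whole second after the job is handed in: Both offcuts lie flat and still on the bench, long sides parallel to the fence within 0.06 rad and against it within 3 mm; one is against the end stop within 3 mm and the other butts against its end (its place along the fence within 3 mm, or up to 5 mm where gaps add up). Either order counts (angle between the y axis of big_offcut and the x axis of bench_stop, either way round below 0.06 rad and angle between the x axis of small_offcut and the x axis of bench_stop, either way round below 0.06 rad and height (world z) of each of big_offcut, small_offcut below 0.003 m and angle between each of big_offcut, small_offcut's own z axis and vertical below 0.05 rad and linear speed of each of big_offcut, small_offcut below 0.01 m/s and ((x of big_offcut in the frame of bench_stop between -0.0255 and -0.0195 m and y of big_offcut in the frame of bench_stop between -0.033 and -0.027 m and x of small_offcut in the frame of bench_stop between -0.018 and -0.012 m and y of small_offcut in the frame of bench_stop between -0.09 and -0.082 m) or (x of small_offcut in the frame of bench_stop between -0.018 and -0.012 m and y of small_offcut in the frame of bench_stop between -0.028 and -0.022 m and x of big_offcut in the frame of bench_stop between -0.0255 and -0.0195 m and y of big_offcut in the frame of bench_stop between -0.085 and -0.077 m))); the robot touches nothing.
It fails at once if an offcut is lifted off the bench or tipped over (height (world z) of any of big_offcut, small_offcut above 0.01 m or angle between any of big_offcut, small_offcut's own z axis and vertical above 0.4 rad).
It fails at once if the tin, the glue bottle or the roll of tape is moved more than 15 mm or knocked over (distance of any of nail_tin, glue_bottle, masking_tape from where it was at the start of the episode above 0.015 m or angle between any of nail_tin, glue_bottle, masking_tape's own z axis and vertical above 0.3 rad).
It also fails if it takes over 50 s, if anything falls off the work surface, if the arm or the gripper's body presses on something with over 40 N, if the wrist force passes 120 N, or if a joint passes its speed limit or range.

## Working session

There is one attempt and no reset: what is moved stays moved. The work goes in short steps, Python scripts to look and compute and a shell command to move; the robot and the scene stay as the last step left them, time stands still between calls to the robot, and variables do not carry over. Pictures are saved under pics/ and viewed, at most 10 in all, crops included, and the job is handed in when it is done.

```bash
ls; mkdir -p pics; cat > h.py <<'E'
import numpy as np, cv2
from station import robot, grab_frame, workorder, look_for, masks_of, pinpoint
def ray(p,rc,z):
    E=np.array(p["extrinsics"]);d=E[:3,:3]@np.array([(rc[1]-p["cx"])/p["fx"],(rc[0]-p["cy"])/p["fy"],1]);o=E[:3,3]
    return (o+d*(z-o[2])/d[2])
def proj(p,X):
    E=np.array(p["extrinsics"]);c=E[:3,:3].T@(np.array(X)-E[:3,3])
    return np.array([c[1]/c[2]*p["fy"]+p["cy"],c[0]/c[2]*p["fx"]+p["cx"]])
def save(p,n): cv2.imwrite("pics/"+n,p["frame"][:,:,::-1])
E
python3 - <<'E'
from h import *
np.set_printoptions(precision=4,suppress=True)
s=robot.observe();print(s["t"],s["tcp_pos"],s["orientation"],robot.tip_reach)
for n in("top","side"):
    p=grab_frame(n);save(p,n+"0.png");print(n,np.array(p["extrinsics"]),p["fx"])
    for q in["bench_stop","big_offcut","small_offcut","nail_tin","masking_tape"]:
        for r in masks_of(p,q)[:3]:
            print(q,round(r["conf"],2),np.round(r["position"]),ray(p,r["position"],0.01),r["region"].sum())
        for r in pinpoint(p,q)[:3]: print("  pin",round(r["conf"],2),np.round(r["position"],1),ray(p,r["position"],0))
E
```

```text
pics
0.0 [ 0.2346 -0.6055  0.2443] [-3.0861 -0.5773  0.0005] 0.014
top [[-0.0147 -0.9893  0.1449  0.3445]
 [-0.9997  0.0115 -0.0225  0.0258]
 [ 0.0206 -0.1451 -0.9892  1.262 ]
 [ 0.      0.      0.      1.    ]] 413.35645734311237
  pin 0.66 [196.  362.1] [ 0.5369 -0.1312  0.    ]
big_offcut 0.74 [223. 417.] [ 0.4505 -0.2954  0.01  ] 327
  pin 0.79 [222.7 413. ] [ 0.4521 -0.2856  0.    ]
small_offcut 0.64 [156. 369.] [ 0.6619 -0.1543  0.01  ] 169
small_offcut 0.62 [224. 388.] [ 0.447  -0.2071  0.01  ] 192
small_offcut 0.48 [156. 399.] [ 0.6591 -0.25    0.01  ] 194
  pin 0.71 [156.4 369.4] [ 0.6625 -0.1579  0.    ]
  pin 0.55 [227.1 389.6] [ 0.4395 -0.2129  0.    ]
  pin 0.45 [161.2 397.9] [ 0.6462 -0.2471  0.    ]
nail_tin 0.82 [242. 360.] [ 0.3961 -0.1198  0.01  ] 445
  pin 0.75 [237.3 358.7] [ 0.4096 -0.1171  0.    ]
masking_tape 0.82 [148. 324.] [ 0.6882 -0.0169  0.01  ] 247
  pin 0.78 [153.1 319.9] [ 0.6746 -0.0025  0.    ]
side [[ 0.9995 -0.0113  0.03    0.4859]
 [-0.0314 -0.5277  0.8489 -0.8093]
 [ 0.0062 -0.8494 -0.5277  0.5426]
 [ 0.      0.      0.      1.    ]] 386.06948986548264
bench_stop 0.78 [275. 334.] [ 0.5331 -0.2436  0.01  ] 1018
  pin 0.72 [246.9 328.3] [ 0.5267 -0.1443  0.    ]
big_offcut 0.86 [297. 291.] [ 0.4495 -0.2996  0.01  ] 881
  pin 0.58 [301.2 291.9] [ 0.4516 -0.3008  0.    ]
small_offcut 0.76 [247. 389.] [ 0.6577 -0.1586  0.01  ] 385
small_offcut 0.64 [266. 289.] [ 0.4439 -0.2158  0.01  ] 355
  pin 0.91 [279.9 395. ] [ 0.6542 -0.2501  0.    ]
  pin 0.78 [268.7 289.3] [ 0.4434 -0.2125  0.    ]
  pin 0.55 [250.5 386. ] [ 0.6521 -0.1596  0.    ]
nail_tin 0.66 [239. 270.] [ 0.3989 -0.127   0.01  ] 729
  pin 0.58 [241.7 271.2] [ 0.3995 -0.1229  0.    ]
masking_tape 0.56 [207. 380.] [ 0.6625 -0.0016  0.01  ] 518
  pin 0.66 [209.2 382.9] [0.6727 0.0028 0.    ]
```

```bash
python3 - <<'E'
import cv2,numpy as np
t=cv2.imread("pics/top0.png")[130:270,300:460];s=cv2.imread("pics/side0.png")[180:330,230:430]
t=cv2.resize(t,None,fx=2.4,fy=2.4,interpolation=2) if 0 else cv2.resize(t,(384,336),interpolation=cv2.INTER_CUBIC)
s=cv2.resize(s,(400,300),interpolation=cv2.INTER_CUBIC)
o=np.zeros((336,790,3),np.uint8);o[:,:384]=t;o[:300,390:]=s
cv2.imwrite("pics/c0.png",o)
E
```

```text
(no output)
```

View pics/c0.png

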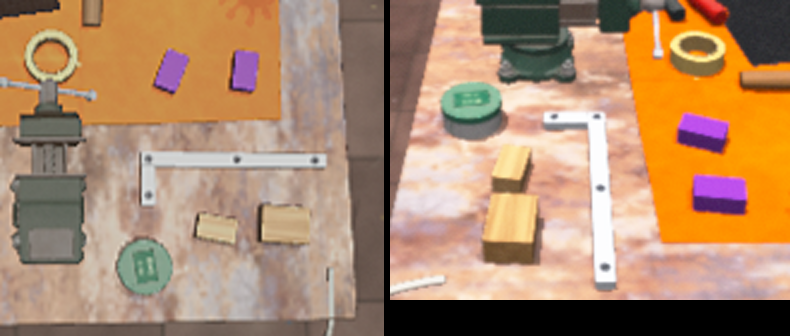

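View pics/side0.png

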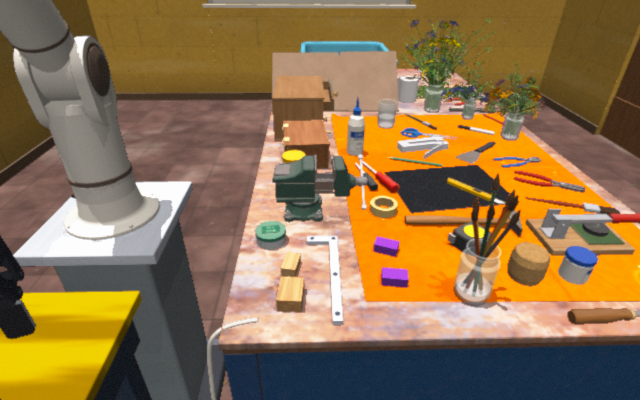

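The pine small_offcut is at top (224,388), side (267,289). The purple look-alikes are at top (156,369) and (156,399) and are to be left alone. big_offcut is at top (223,417), side (297,291), and the tin is at top (242,360). The small block is on the left, so it goes to the end stop. Next I'll fit the exact poses from the silhouettes.

```bash
cat >> h.py <<'E'
from scipy.optimize import minimize
def boxpts(x,y,a,cx,cy,lx,ly,h):
    c,s=np.cos(a),np.sin(a);P=[]
    for z in(0,h):
        for u in(-1,1):
            for v in(-1,1):
                X=cx+u*lx/2;Y=cy+v*ly/2;P.append((x+c*X-s*Y,y+s*X+c*Y,z))
    return P
def sil(p,pose,boxes,roi):
    r0,c0,r1,c1=roi;S=4;m=np.zeros(((r1-r0)*S,(c1-c0)*S),np.uint8)
    for b in boxes:
        q=np.array([proj(p,P) for P in boxpts(*pose,*b)])
        q=np.stack([(q[:,1]+.5-c0)*S-.5,(q[:,0]+.5-r0)*S-.5],1)
        cv2.fillConvexPoly(m,cv2.convexHull(np.round(q*16).astype(np.int32)),255,cv2.LINE_8,4)
    return cv2.resize(m,(c1-c0,r1-r0),interpolation=cv2.INTER_AREA)/255.
BIG=[(0,0,.060,.045,.030)];SMALL=[(0,0,.030,.050,.022)]
STOP=[(.009,-.101,.018,.238,.012),(-.016,.009,.068,.018,.012)]
def fit(views,boxes,pose0):
    """views: list of (pic, bool mask)"""
    V=[]
    for p,m in views:
        r,c=np.nonzero(m);roi=(max(r.min()-12,0),max(c.min()-12,0),min(r.max()+12,400),min(c.max()+12,640))
        V.append((p,m[roi[0]:roi[2],roi[1]:roi[3]].astype(float),roi))
    def f(u):
        e=0
        for p,m,roi in V:
            e+=np.abs(sil(p,u*np.array([.01,.01,.15]),boxes,roi)-m).sum()/m.sum()
        return e
    s=np.array([.01,.01,.15]);best=None
    for da in(-.25,0,.25):
        u0=(np.array(pose0)+[0,0,da])/s
        r=minimize(f,u0,method="Nelder-Mead",options=dict(initial_simplex=u0+np.vstack([np.zeros(3),np.eye(3)*.8]),xatol=.005,fatol=1e-4))
        if best is None or r.fun<best.fun: best=r
    return best.x*s,best.fun
def near(p,q,xy,n=3,z=.01,tol=.045):
    L=[r for r in masks_of(p,q)[:n+2] if np.hypot(*(ray(p,r["position"],z)[:2]-xy))<tol]
    return L[0]["region"] if L else None
E
python3 - <<'E'
from h import *
np.set_printoptions(precision=4,suppress=True)
t=grab_frame("top");s=grab_frame("side")
hs=cv2.cvtColor(t["frame"],cv2.COLOR_RGB2HSV)
sm=masks_of(s,"bench_stop");
tw=((hs[...,1]<40)&(hs[...,2]>165)).astype(np.uint8);w=np.zeros_like(tw);w[190:217,357:438]=tw[190:217,357:438]
n,l,st,_=cv2.connectedComponentsWithStats(w);k=1+np.argmax(st[1:,4]);w=l==k;print("topstop",st[k])
for v in([(s,sm[0]["region"])],[(t,w)],[(s,sm[0]["region"]),(t,w)]): print("stop",*fit(v,STOP,(.53,-.138,0)))
for q,b,xy,a in(("big_offcut",BIG,(.45,-.297),-1.57),("small_offcut",SMALL,(.445,-.21),0)):
    ms=[(p,near(p,q,xy)) for p in(s,t)];ms=[v for v in ms if v[1] is not None]
    for v in[[m] for m in ms]+[ms]: print(q,len(v),*fit(v,b,(*xy,a)))
r=masks_of(t,"nail_tin")[0]["region"];R,C=np.nonzero(r);print("tin",ray(t,(R.mean(),C.mean()),.03))
print("vice right edge",ray(t,(200,336),.13),ray(t,(200,336),0))
E
```

```text
topstop [357 190  79  26 596]
stop [ 0.5272 -0.1359 -0.021 ] 0.08234911525585845
stop [ 0.5278 -0.138  -0.0196] 0.2257270693512304
stop [ 0.5274 -0.1373 -0.0217] 0.32470084317898057
big_offcut 1 [ 0.4486 -0.2948 -1.6278] 0.08387976279735533
big_offcut 1 [ 0.4495 -0.2952 -1.6513] 0.05674740484429065
big_offcut 2 [ 0.4492 -0.2953 -1.6419] 0.1517732595048789
small_offcut 1 [ 0.4452 -0.2108 -0.1882] 0.11830580001029284
small_offcut 1 [ 0.4465 -0.2096 -0.2047] 0.144959630911188
small_offcut 2 [ 0.4458 -0.21   -0.1864] 0.2758200207673003
tin [ 0.3988 -0.1157  0.03  ]
vice right edge [ 0.5067 -0.0423  0.13  ] [ 0.5254 -0.0501  0.    ]
```

```bash
cat >> h.py <<'E'
from scipy.spatial.transform import Rotation as Ro
O=np.array([.5274,-.1373]);PSI=-.0215
EX=np.array([np.cos(PSI),np.sin(PSI)]);EY=np.array([-EX[1],EX[0]])
def instop(xy): d=np.array(xy)[:2]-O;return np.array([d@EX,d@EY])
def tool():
    s=robot.observe();R=Ro.from_rotvec(s["orientation"]).as_matrix()
    return s,R
def go(fx,fy,z,yaw=PSI):
    """deltas to TCP at stop-frame fx,fy (m), height z, tool x at world yaw"""
    s,R=tool();w=np.r_[O+EX*fx+EY*fy,z]-s["tcp_pos"]
    d=R.T@w*1000;tw=np.degrees(np.arctan2(R[1,0],R[0,0])-yaw)
    print("to",fx,fy,z,"->",np.round(d,1),"twist",round(tw,1))
E
python3 -c "
from h import *
go(-.12,-.075,.12);go(-.12,-.075,.021)"
```

```text
to -0.12 -0.075 0.12 -> [ 302.5 -307.8  125.3] twist 22.4
to -0.12 -0.075 0.021 -> [ 302.5 -307.8  224.3] twist 22.4
```

```bash
python3 -m creep '[[30,-30,0,4],[60,-62,20,8],[90,-92,40,12],[120,-123,60,16],[152,-154,80,20],[182,-185,100,22.4],[212,-216,115,22.4],[242,-246,125,22.4],[272,-277,125,22.4],[302.5,-307.8,125,22.4],[302.5,-307.8,125,22.4],[302.5,-307.8,125,22.4]]' 10 20; python3 -c "
from h import *
print(instop(robot.observe()['tcp_pos']))
go(-.12,-.075,.021)"
```

```text
t: 3.0
tcp_pos: [0.4057, -0.2102, 0.1204]
orientation: [3.141, -0.033, 0.0]
ft_force: [-0.0, 0.1, -0.2]
opening: 0.116
gripper_force: 0.0
[-0.12006514 -0.07553171]
to -0.12 -0.075 0.021 -> [ 0.1 -0.6 99.4] twist 0.0
```

```bash
python3 -m creep '[[0,0,40,0],[0,0,75,0],[0,0,92,0],[0,0,99,0],[0,0,99,0]]'; python3 -m creep '[[8,0,0,0],[16,0,0,0],[22,0,0,0],[28,0,0,0],[34,0,0,0],[40,0,0,0],[46,0,0,0],[52,0,0,0],[58,0,0,0],[64,0,0,0],[70,0,0,0],[70,0,0,0]]'; python3 - <<'E'
from h import *
np.set_printoptions(precision=4,suppress=True)
print(instop(robot.observe()["tcp_pos"]))
s=grab_frame("side");t=grab_frame("top");o=np.zeros((300,790,3),np.uint8)
o[:,:390]=cv2.resize(s["frame"][190:340,230:425],(390,300));o[:,400:]=cv2.resize(t["frame"][140:290,310:505],(390,300))
cv2.imwrite("pics/c1.png",o[:,:,::-1])
E
```

```text
t: 3.62
tcp_pos: [0.406, -0.2101, 0.0215]
orientation: [3.141, -0.034, 0.0]
ft_force: [0.1, -0.1, 0.3]
opening: 0.119
gripper_force: 0.0
t: 5.12
tcp_pos: [0.4765, -0.2111, 0.0214]
orientation: [3.141, -0.033, 0.001]
ft_force: [0.2, -0.0, -0.2]
opening: 0.117
gripper_force: 0.0
[-0.0493 -0.0749]
```

View pics/c1.png

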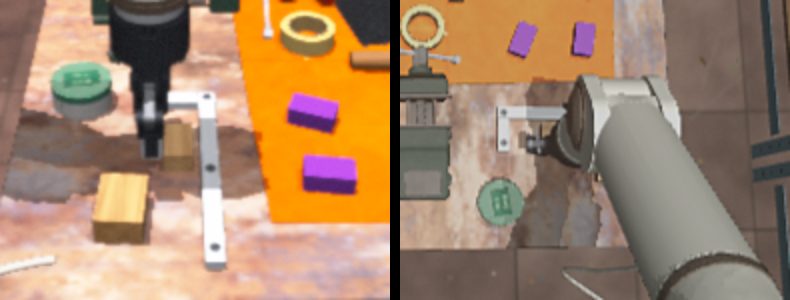

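The small block, at about (178,145) in the left crop, is squared to the pusher and about 8 mm short of the fence. I'll push it home and watch the force.

```bash
python3 -m creep '[[3,0,0,0],[6,0,0,0],[8,0,0,0],[8,0,0,0]]';python3 -m creep '[[1,0,0,0],[2,0,0,0],[2,0,0,0]]'; python3 - <<'E'
from h import *
np.set_printoptions(precision=4,suppress=True)
print(instop(robot.observe()["tcp_pos"]))
s=grab_frame("side");m=near(s,"small_offcut",(.51,-.21))
if m is not None:
    x,e=fit([(s,m)],SMALL,(.51,-.21,-.02));print(instop(x),x[2]-PSI,e)
E
```

```text
t: 5.72
tcp_pos: [0.484, -0.2113, 0.0213]
orientation: [-3.141, 0.033, -0.0]
ft_force: [0.1, -0.3, 0.6]
opening: 0.119
gripper_force: 0.0
t: 6.1
tcp_pos: [0.4851, -0.2114, 0.0212]
orientation: [-3.141, 0.033, 0.002]
ft_force: [-2.9, 0.1, 1.3]
opening: 0.118
gripper_force: 1.1
[-0.0407 -0.075 ]
[-0.0152 -0.0719] -0.027194178495520457 0.15702106929728413
```

```bash
python3 -m creep '[[1.5,0,0,0],[1.5,0,0,0],[-10,0,0,0],[-30,0,0,0],[-55,0,0,0],[-80,0,0,0],[-80,0,-20,0],[-80,30,-30,0],[-80,60,-30,0],[-80,85,-20,0],[-80,85,0,0],[-80,85,0,0]]'; python3 - <<'E'
from h import *
np.set_printoptions(precision=4,suppress=True)
go(-.12,-.16,.021)
s=grab_frame("side")
for q,b,xy,a in(("big_offcut",BIG,(.45,-.297),-1.57),("small_offcut",SMALL,(.51,-.21),-.02)):
  m=near(s,q,xy)
  if m is not None:
    x,e=fit([(s,m)],b,(*xy,a));print(q,instop(x),x[2]-PSI,e)
E
```

```text
t: 7.7
tcp_pos: [0.4025, -0.294, 0.0195]
orientation: [-3.139, 0.034, 0.004]
ft_force: [0.2, 0.3, -0.0]
opening: 0.117
gripper_force: 0.0
to -0.12 -0.16 0.021 -> [ 1.5  0.6 -1.5] twist -0.0
big_offcut [-0.0755 -0.161 ] -1.6137705241248508 0.055453431372549024
small_offcut [-0.0154 -0.0692] -0.007316180672923198 0.1668404070488955
```

Small is flush with the fence. Now the big one, with the fingers opened to about 28 mm.

```bash
python3 -m creep '[[2,1,-2,0],[2,1,-2,0],[10,1,-2,0],[18,1,-2,0],[24,1,-2,0],[30,1,-2,0],[36,1,-2,0],[42,1,-2,0],[48,1,-2,0],[54,1,-2,0],[60,1,-2,0],[60,1,-2,0]]' 28;python3 -m creep '[[2,0,0,0],[4,0,0,0],[6,0,0,0],[6,0,0,0]]'; python3 - <<'E'
from h import *
np.set_printoptions(precision=4,suppress=True)
print(instop(robot.observe()["tcp_pos"]))
E
```

```text
t: 9.35
tcp_pos: [0.4647, -0.2969, 0.0234]
orientation: [3.141, -0.032, 0.001]
ft_force: [-0.1, -0.1, 0.1]
opening: 0.329
gripper_force: 0.0
t: 9.85
tcp_pos: [0.4682, -0.2971, 0.023]
orientation: [-3.141, 0.034, 0.005]
ft_force: [-5.7, -0.0, 4.4]
opening: 0.331
gripper_force: 2.6
[-0.0557 -0.161 ]
```

```bash
python3 -m creep '[[1,0,0,0],[1,0,0,0],[-10,0,0,0],[-30,0,0,0],[-30,0,-30,0],[-30,15,-55,0],[-30,40,-55,0],[-10,58,-55,0],[20,58,-55,0],[35,58,-55,0],[35,58,-55,0],[35,58,-55,0]]'; python3 -m creep '[[0,0,0,0],[0,0,0,0]]' 0; python3 - <<'E'
from h import *
np.set_printoptions(precision=4,suppress=True)
go(-.02,-.217,.021)
s=grab_frame("side")
for q,b,xy,a in(("big_offcut",BIG,(.50,-.297),-1.57),("small_offcut",SMALL,(.51,-.21),-.02)):
  m=near(s,q,xy)
  if m is not None:
    x,e=fit([(s,m)],b,(*xy,a));print(q,instop(x),x[2]-PSI,e)
o=cv2.resize(s["frame"][190:340,230:425],(780,600));cv2.imwrite("pics/c2.png",o[:,:,::-1])
E
```

```text
t: 11.35
tcp_pos: [0.5025, -0.3555, 0.0779]
orientation: [-3.141, 0.033, 0.002]
ft_force: [-0.6, -0.4, -0.1]
opening: 0.331
gripper_force: 0.0
t: 11.6
tcp_pos: [0.503, -0.356, 0.0784]
orientation: [3.141, -0.034, -0.001]
ft_force: [-0.4, 0.6, -0.9]
opening: 0.0
gripper_force: 0.0
to -0.02 -0.217 0.021 -> [-0.3 -2.2 57.4] twist -0.0
big_offcut [-0.023 -0.155] -1.570289931795475 1.95886943406125
```

View pics/c2.png

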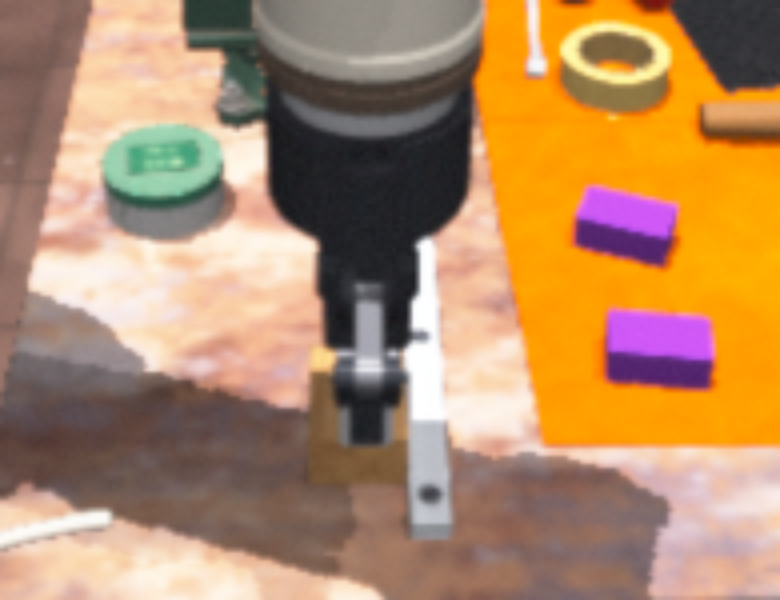

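The big block, about (360,415) in the crop, is flush beside the fence, and the closed fingers are in front of its right end. Lowering now, then pushing along the fence.

```bash
python3 -m creep '[[0,4,0,0],[0,4,25,0],[0,4,45,0],[0,4,55,0],[0,4,57,0],[0,4,57,0]]'; python3 -m creep '[[0,-8,0,0],[0,-14,0,0],[0,-20,0,0],[0,-26,0,0],[0,-32,0,0],[0,-38,0,0],[0,-44,0,0],[0,-50,0,0],[0,-56,0,0],[0,-56,0,0]]'; python3 - <<'E'
from h import *
np.set_printoptions(precision=4,suppress=True)
print(instop(robot.observe()["tcp_pos"]));go(-.02,-.125,.021)
s=grab_frame("side")
o=cv2.resize(s["frame"][190:340,230:425],(780,600));cv2.imwrite("pics/c3.png",o[:,:,::-1])
E
```

```text
t: 12.5
tcp_pos: [0.504, -0.3599, 0.0216]
orientation: [3.141, -0.033, 0.001]
ft_force: [-0.5, 0.2, 0.0]
opening: -0.002
gripper_force: 0.0
t: 13.75
tcp_pos: [0.5049, -0.3029, 0.0213]
orientation: [-3.141, 0.032, 0.0]
ft_force: [0.3, -1.4, -0.2]
opening: -0.005
gripper_force: 0.0
[-0.0189 -0.1661]
to -0.02 -0.125 0.021 -> [ -1.  -41.1   0.3] twist 0.1
```

View pics/c3.png

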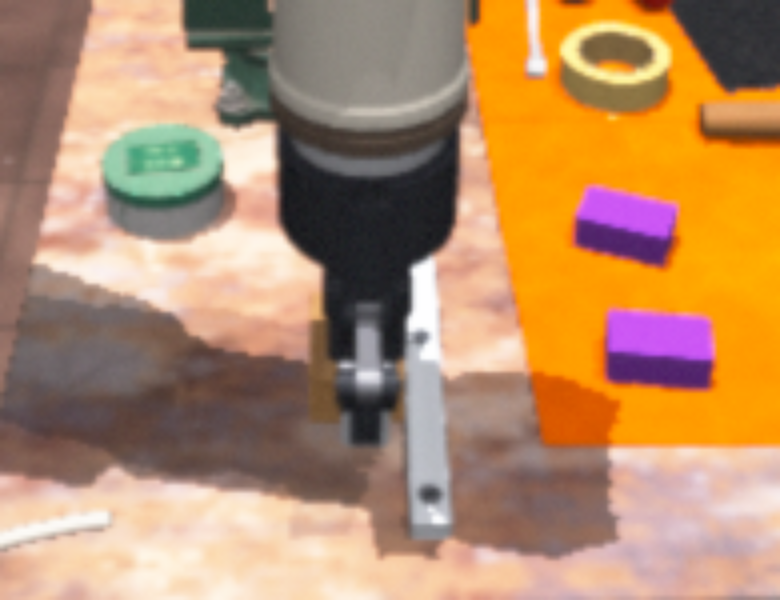

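The block at (320,360) is sliding along the fence and still parallel to it. I'll continue to the end stop.

```bash
python3 -m creep '[[0,-6,0,0],[-1,-12,0,0],[-1,-18,0,0],[-1,-24,0,0],[-1,-29,0,0],[-1,-34,0,0],[-1,-38,0,0],[-1,-38,0,0]]'; python3 -m creep '[[0,-1,0,0],[0,-2,0,0],[0,-2,0,0]]'; python3 -c "
from h import *
print(instop(robot.observe()['tcp_pos']))"
```

```text
t: 14.8
tcp_pos: [0.5047, -0.2653, 0.0213]
orientation: [-3.141, 0.032, -0.0]
ft_force: [-0.7, -0.5, -0.4]
opening: 0.0
gripper_force: 0.0
t: 15.18
tcp_pos: [0.5046, -0.2639, 0.0213]
orientation: [3.141, -0.033, 0.0]
ft_force: [-0.1, 0.0, 0.1]
opening: -0.0
gripper_force: 0.1
[-0.02002618 -0.12702726]
```

```bash
python3 -m creep '[[0,-1,0,0],[0,-2,0,0],[0,-2,0,0]]'; python3 -m creep '[[0,-1,0,0],[0,-2,0,0],[0,-2,0,0]]'|grep -E "tcp|ft_"; python3 -c "
from h import *
print(instop(robot.observe()['tcp_pos']))"
```

```text
t: 15.55
tcp_pos: [0.5047, -0.2616, 0.0213]
orientation: [-3.141, 0.033, 0.0]
ft_force: [0.4, 0.3, 0.2]
opening: 0.001
gripper_force: 0.0
tcp_pos: [0.5048, -0.2603, 0.0214]
ft_force: [-0.5, -1.2, 1.0]
[-0.0199865  -0.12343274]
```

```bash
python3 -m creep '[[0,-1,0,0],[0,-2,0,0],[0,-2,0,0]]'|grep -E "tcp|ft_"; python3 -m creep '[[0,-1,0,0],[0,-2,0,0],[0,-2,0,0]]'|grep -E "tcp|ft_"; python3 -c "
from h import *
print(instop(robot.observe()['tcp_pos']))"
```

```text
tcp_pos: [0.5047, -0.2601, 0.0217]
ft_force: [0.5, -6.8, 0.7]
tcp_pos: [0.5047, -0.26, 0.022]
ft_force: [-0.6, -10.4, 1.5]
[-0.02002298 -0.12313264]
```

Hard contact: the pair is against the end stop. Backing off to look.

```bash
python3 -m creep '[[0,10,0,0],[0,35,0,0],[0,60,-20,0],[0,100,-60,0],[-40,150,-80,0],[-90,200,-80,0],[-90,200,-80,0],[-90,200,-80,0]]'|grep tcp; python3 - <<'E'
from h import *
np.set_printoptions(precision=4,suppress=True)
s=grab_frame("side");t=grab_frame("top")
for q,b,xy,a in(("big_offcut",BIG,O-EX*.0225-EY*.08,-1.59),("small_offcut",SMALL,O-EX*.015-EY*.025,-.02)):
  V=[(p,near(p,q,xy)) for p in(s,t)];V=[v for v in V if v[1] is not None]
  for v in V:
    x,e=fit([v],b,(*xy,a));print(q,v[0] is s,instop(x),x[2]-PSI,e)
o=np.zeros((400,800,3),np.uint8)
o[:,:395]=cv2.resize(s["frame"][220:320,270:370],(395,400),interpolation=2);o[:,400:]=cv2.resize(t["frame"][160:260,330:430],(400,400),interpolation=2)
cv2.imwrite("pics/c4.png",o[:,:,::-1])
E
```

```text
tcp_pos: [0.4096, -0.4541, 0.1009]
big_offcut True [-0.0234 -0.0783] -1.5801815942767239 0.05661872362414951
big_offcut False [-0.0201 -0.0797] -1.6423962960135037 0.1002458475745038
small_offcut True [-0.0159  0.0092] 0.003970380783658484 0.9334590246354952
```

View pics/c4.png

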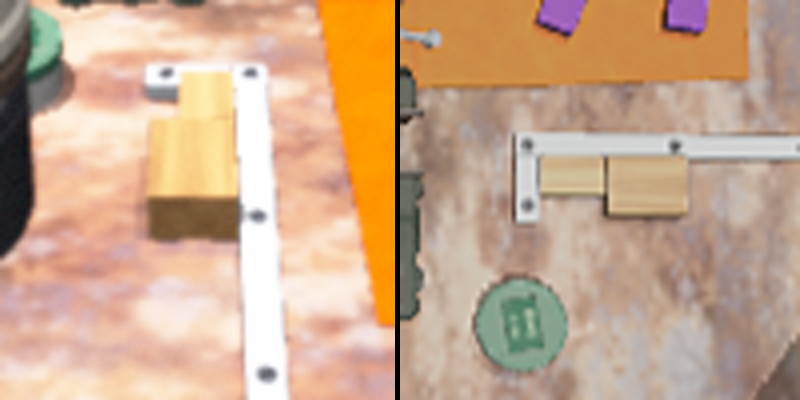

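In the picture small is at the end stop (top crop (570,175)) and big is butted to it ((647,187)), both near the fence. I'll give each a light press towards the fence to make sure they are flush.

```bash
python3 -m creep '[[0,0,0,0],[0,0,0,0]]' 28|grep open; python3 -c "
from h import *
go(-.085,-.08,.1);go(-.085,-.08,.022);go(-.056,-.08,.022)"
```

```text
opening: 0.327
to -0.085 -0.08 0.1 -> [  24.9 -238.7    1.3] twist 0.1
to -0.085 -0.08 0.022 -> [  24.9 -238.6   79.3] twist 0.1
to -0.056 -0.08 0.022 -> [  53.9 -238.6   79.3] twist 0.1
```

```bash
python3 -m creep '[[5,-45,0,0],[10,-90,0,0],[20,-140,0,0],[25,-190,0,0],[25,-225,0,0],[25,-238.6,0,0],[25,-238.6,20,0],[25,-238.6,50,0],[25,-238.6,72,0],[25,-238.6,79,0],[25,-238.6,79,0],[25,-238.6,79,0]]'|grep -E "tcp|ft_"; python3 -m creep '[[7,0,0,0],[14,0,0,0],[20,0,0,0],[25,0,0,0],[28,0,0,0],[30,0,0,0],[31,0,0,0],[31,0,0,0]]'|grep -E "tcp|ft_";python3 -c "
from h import *
print(instop(robot.observe()['tcp_pos']))"
```

```text
tcp_pos: [0.4413, -0.2165, 0.0231]
ft_force: [0.4, -1.2, -0.2]
tcp_pos: [0.47, -0.2164, 0.022]
ft_force: [-4.3, 0.1, 3.9]
[-0.05568232 -0.08029836]
```

Big is flush (same contact position, −0.0557). Now small.

```bash
python3 -m creep '[[-5,0,0,0],[-15,0,0,0],[-15,0,-30,0],[-15,-20,-40,0],[-15,-40,-40,0],[-15,-58,-40,0],[-15,-58,-40,0]]'|grep -E "tcp|ft_"; python3 -m creep '[[0,0,0,0],[0,0,20,0],[0,0,34,0],[0,0,40,0],[0,0,40,0]]' 4|grep -E "tcp|ft_";python3 -c "
from h import *
go(-.041,-.022,.022)"
```

```text
tcp_pos: [0.4578, -0.1557, 0.0621]
ft_force: [-0.9, -1.2, 0.1]
tcp_pos: [0.4575, -0.1582, 0.0218]
ft_force: [1.2, -0.0, 0.3]
to -0.041 -0.022 0.022 -> [28.4 -0.4 -0.2] twist 0.0
```

```bash
python3 -m creep '[[7,0,0,0],[14,0,0,0],[20,0,0,0],[25,0,0,0],[28,0,0,0],[30,0,0,0],[30,0,0,0]]'|grep -E "tcp|ft_";python3 -c "
from h import *
print(instop(robot.observe()['tcp_pos']))"
```

```text
tcp_pos: [0.4863, -0.1588, 0.0219]
ft_force: [-5.1, 0.4, 2.7]
[-0.04062295 -0.022358  ]
```

```bash
python3 -m creep '[[-6,0,0,0],[-20,0,0,0],[-20,0,-40,0],[-20,0,-90,0],[-20,40,-120,0],[-20,90,-120,0],[-30,150,-120,0],[-50,210,-120,0],[-70,260,-120,0],[-80,300,-120,0],[-80,300,-120,0],[-80,300,-120,0]]'|grep -E "tcp|ft_"; python3 - <<'E'
from h import *
np.set_printoptions(precision=4,suppress=True)
print(robot.observe()["t"])
s=grab_frame("side");t=grab_frame("top")
for q,b,xy,a in(("big_offcut",BIG,O-EX*.0225-EY*.08,-1.59),("small_offcut",SMALL,O-EX*.015-EY*.025,-.02)):
  for p in(s,t):
    m=near(p,q,xy)
    if m is not None:
      x,e=fit([(p,m)],b,(*xy,a));print(q,p is s,instop(x),x[2]-PSI,e)
for q,z in(("nail_tin",.03),("masking_tape",.02)): print(q,[ray(t,r["position"],z) for r in masks_of(t,q)[:1]])
o=np.zeros((400,800,3),np.uint8)
o[:,:395]=cv2.resize(s["frame"][220:320,270:370],(395,400),interpolation=2);o[:,400:]=cv2.resize(t["frame"][160:260,330:430],(400,400),interpolation=2)
cv2.imwrite("pics/c5.png",o[:,:,::-1])
E
```

```text
tcp_pos: [0.4013, -0.4562, 0.142]
ft_force: [-0.1, 0.2, 0.5]
24.6
big_offcut False [-0.0221 -0.079 ] -1.5548868144701886 0.0721156971075723
small_offcut True [-0.0156  0.0092] -0.017432138367609318 0.8696317551410808
small_offcut False [-0.0137 -0.0255] -0.00496253790409509 0.11595124536301007
nail_tin [array([ 0.3995, -0.1128,  0.03  ])]
masking_tape [array([ 0.6945, -0.004 ,  0.02  ])]
```

View pics/c5.png

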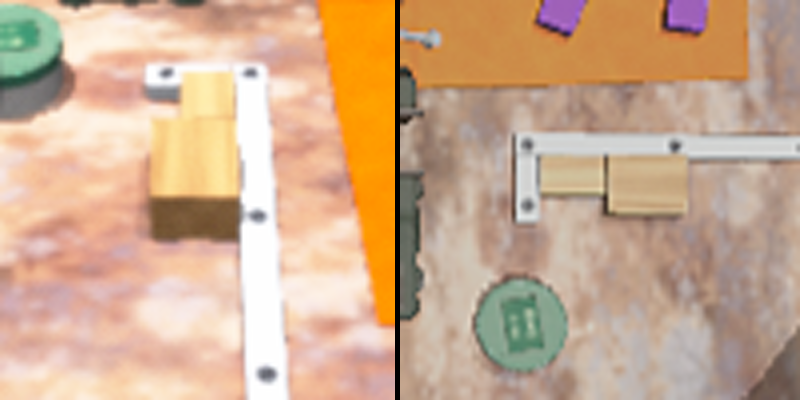

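Both blocks are flush with the fence and butted together, with small at the end stop (top crop (570,175)) and big at (647,185). The tin hasn't moved and the arm is clear.

```bash
python3 -c "
from station import workorder
print(workorder.finish_job())"
```

```text
the job is handed in; nothing more can be done
None
```

Job handed in at about 25 s with no verdict returned: by the final contact readings and pictures, both offcuts lie flush along the fence, the small one against the end stop and the big one butted to it, the tin, tape and bottle left alone and the arm clear.

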